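# Swap finishing tools onto their own rests

### The job

The hand plane, the square sander and the round sander have been put back on one another's wooden rests. Move each onto the rest cut to its own outline (plane on the long rest, square sander on the square rest, round sander on the round rest), centred on the dark silhouette, standing flat, with the plane and the square sander lined up with their outlines (either way round is fine); the empty rubber mat is free for parking a tool on the way. Set the tools down gently, never drop or throw them, and leave the carved fish and the glue bottle where they are.

Things in the scene. Friction and masses are not known exactly. Their poses are not given: they have to be found in the camera images.
- plane: Block plane, bare steel, sole 165 x 52 x 8 mm, two side cheeks 130 mm long and 36 mm high (above the underside) whose outer faces are 52 mm apart; between them a sloping iron (top about 51 mm high) towards -x and a dark wooden front knob (42 mm high) at x = +55 mm. Origin at the centre of the underside, x along its length, z up. Take it across the cheeks (fingers closing along its y) at its middle, about 25 mm above the underside. About 0.6 kg.
- sander_square: Palm sander with a square black pad, 100 x 100 mm; pad and metal platen reach 16 mm up, above them a grey square body 56 x 56 mm up to 68 mm, then a black cap to 74 mm. A dust stub 20 mm thick sticks out of the body 20 mm towards -x, 34 mm up. Origin at the centre of the underside of the pad, z up, x and y parallel to the pad's sides. Take the body with the fingers closing along y, about 48 mm above the underside. About 0.6 kg.
- sander_round: Disc sander with a round black pad, 115 mm across; pad and platen reach 16 mm up, above them a grey round body 56 mm across up to 64 mm, then a black cap to 74 mm. A dust stub 20 mm thick sticks out of the body 20 mm towards -x, 34 mm up. Origin at the centre of the underside of the pad, z up. Take the body with the fingers closing along y, about 48 mm above the underside. About 0.6 kg.
- rest_long: Rest of the plane: plywood board 200 x 85 mm, 12 mm thick, flat, fixed to the bench, with a flush dark silhouette 165 x 52 mm in its middle. Origin at the centre of its underside (its top is 12 mm above), x along its length, z up.
- rest_square: Rest of the square sander: plywood board 130 x 130 mm, 12 mm thick, flat, fixed to the bench, with a flush dark silhouette 100 x 100 mm in its middle. Origin at the centre of its underside (its top is 12 mm above), x and y parallel to its sides, z up.
- rest_round: Rest of the round sander: plywood disc 150 mm across, 12 mm thick, flat, fixed to the bench, with a flush dark silhouette 115 mm across in its middle. Origin at the centre of its underside (its top is 12 mm above), z up.
- mat: Parking spot: flat black rubber mat 160 x 130 mm (x, y), 4 mm thick, fixed to the bench, empty at the start. Origin at the centre of its underside, z up.
- carving: Small wooden carved fish lying on the bench between the rests, about 125 mm long (along its x), 36 mm wide, 45 mm high; origin at the centre of its underside. Leave it alone.
- glue: White glue bottle standing on the bench, 42 mm across, 105 mm high, orange cap; origin at the centre of its underside. Leave it alone.
Mind the look-alikes: they are no part of the job. Leave any turquoise look-alike of the plane alone.

How it is judged:
By the outcome, as a careful person would: the job done as asked, in the order asked, and still so for the second after the job is handed in, with the robot touching nothing.
It also fails if it takes over 122 s, if anything falls off the work surface, if the arm or the gripper's body presses on something with over 40 N, if the wrist force passes 120 N, or if a joint passes its speed limit or range.

### The arm

A 7-joint arm with a two-finger parallel gripper is mounted at the origin on the work surface. World frame = base frame: x ahead of the robot, y to its left, z up, the work surface at z = 0. Lengths are in m, angles in rad, forces in N, time in s.
With the tool pointing down it reaches from about 0.425 to 0.975 m from the base axis. Payload 16.7 kg.
Tool frame: the origin (TCP) lies midway between the tips of the shut fingers; the grasp point (between the pads) lies 19 mm behind it; z points along the fingers, y is the line along which they close (so a half turn about z gives the same grasp; the last joint's range is limited). The gripper opens to 85 mm and grips with 20 to 120 N. Pads are 22 mm wide; open, the fingers measure 114 mm over their backs; the gripper's body (76 mm by 85 mm) begins 54 mm behind the grasp point. The pads swing forward as they close: fully open they stand 13 mm farther back than shut.
Start: joints at [1.157, 0.426, 0.074, 1.606, -0.034, 1.111, -0.067], TCP at [0.176, -0.652, 0.231] pointing down, gripper open.
Joint ranges: [-2.85, 2.85], [-0.5, 2.14], [-1.23, 1.37], [0.21, 2.46], [-1.02, 4.16], [0.16, 2.05], [-2.73, 2.73]. Speed limits (rad/s): [1.89, 1.89, 2.39, 2.39, 3.01, 3.01, 3.01].

### API

Orientations are given as a unit quaternion [x, y, z, w].
In Python, from bench import sense, get_image, camera_model, close_job gives the robot as it stands.
- The arm moves only by the tool drive_tool, never from a script. Its argument "increments" is a list of rows, each an object with "slide": the shift along the world's x, y, z as a fraction of full scale, a list of three; "rotation": the turn, a rotation vector about the world's x, y, z as a fraction of full scale, a list of three; "gripper": the opening, from -1 (shut) to 1 (fully open). A call has 1 to 12 rows; each row shifts and turns the commanded pose from where the row before left it; what a row does not reach is not made up. Full scale, the value 1, is 120 mm for a shift and 180 degrees for a turn. A row lasts 1/8 s, in which the tool goes at most 62.5 mm and 10.7 degrees, less where a joint would pass 70% of its speed; a pose out of reach is approached as far as the arm can. A call with a number of a shift or a turn outside -1 to 1 is refused whole. A call with a gripper value outside its range is refused whole. The fingers move at their own pace and stop on an object; "force" is the grip in N (left out, the last holds). Time passes only in rows, so rows that do not move let the fingers close. It gives the time, the measured TCP pose, the force, the opening and the grip force at its end, in the units of the state.
- sense(): the state, without advancing time (a new reading comes with each control period).
- get_image(name): name is "side" or "top"; returns the picture (480x640x3 uint8, red, green, blue); there is no depth.
- camera_model(name): a dict with "fx", "fy", "cx", "cy" (pixels), "R" (3x3) and "t" (3): a world point X has camera coordinates R X + t. Camera axes: x right, y down, z forward; pixel columns grow to the right and rows downward; lengths in m; the calibration is good to about 2 mm. A picture is of the moment at which its call begins. camera_model takes no time and is no camera call.
- close_job(): hands the job in; it is judged then, once.
The state is a dict: "clock": time; "joint_positions": joint angles; "joint_vel": joint speeds; "effort": joint torques, N m; "eef_pos": TCP position; "orientation": TCP orientation; "force": force on the tool from outside, world axes, zero at the start; "torque": the same for the moment, N m; "width": finger opening in m; "grasp_force": force on a finger pad.
Only numpy, scipy, OpenCV 4.12 (cv2) and the standard library are available. Lean on these libraries where they do the work, as an engineer would, in place of code of your own. Each camera call takes 0.05 s, during which the arm holds its last target. There are 200 camera calls.

## Working session

There is one attempt and no reset: what is moved stays moved. The work goes in short steps, Python scripts to look and compute and a tool call to move; the robot and the scene stay as the last step left them, time stands still between calls to the robot, and variables do not carry over. Pictures are saved under pics/ and viewed, at most 14 in all, crops included, and the job is handed in when it is done.

Besides the shell and the picture viewer there is one more tool, called after "Emit:" in YAML: its name, and indented under it one key for each argument. drive_tool: Moves the arm, as the interface text tells. Shift numbers are shares of 120 mm and turn numbers shares of 180 degrees, none past 1 either way. Its arguments: {"type":"object","properties":{"increments":{"type":"array"},"force":{"type":"number"}},"required":["increments"]}

```bash
mkdir -p pics; cat > h.py <<'E'
import numpy as np, cv2
from bench import sense, get_image, camera_model, close_job
def save(n,f):
    im=get_image(n); cv2.imwrite('pics/'+f,im[:,:,::-1]); return im
def pix2w(n,u,v,z):
    c=camera_model(n);R=np.array(c['R']);t=np.array(c['t'])
    d=R.T@np.array([(u-c['cx'])/c['fx'],(v-c['cy'])/c['fy'],1]);o=-R.T@t
    return o+d*(z-o[2])/d[2]
def w2pix(n,X):
    c=camera_model(n);p=np.array(c['R'])@np.array(X)+np.array(c['t'])
    return c['fx']*p[0]/p[2]+c['cx'],c['fy']*p[1]/p[2]+c['cy']
E
python3 - <<'E'
from h import *
save('top','t0.png');save('side','s0.png')
for n in('top','side'):
    c=camera_model(n);print(n,c['fx'],-np.array(c['R']).T@np.array(c['t']),np.round(c['R'],3).tolist())
s=sense();print(s['clock'],s['eef_pos'],s['orientation'],s['width'])
E
```

```text
top 606.7474100345994 [ 0.36063192 -0.06382875  1.39646563] [[-0.009, -1.0, 0.001], [-0.983, 0.008, -0.182], [0.182, -0.003, -0.983]]
side 583.5791345649632 [0.20845308 0.67856411 0.68371906] [[-0.873, -0.488, -0.01], [-0.288, 0.532, -0.796], [0.394, -0.692, -0.605]]
0.1 [ 0.17590694 -0.65131203  0.23069342] [ 9.91316222e-01  1.31498420e-01 -1.01884743e-04 -5.51500511e-04] 0.08513086522777445
```

View pics/t0.png

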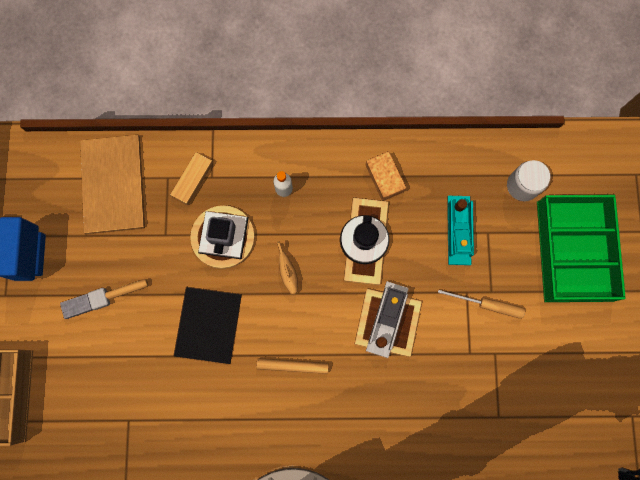

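View pics/s0.png

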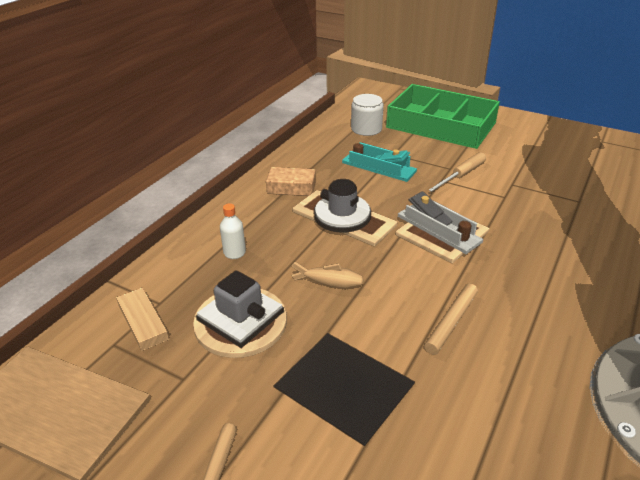

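The top view shows the square sander on the round rest at (224,235), the round sander on the long rest at (365,237), and the steel plane on the square rest at (387,320). The mat is at (208,325). The turquoise look-alike at (460,230) is the only thing that could be mistaken for the plane, so I choose the steel one. The fish is at (288,268) and the glue at (283,183). A close crop will check this.

```bash
python3 - <<'E'
import cv2
im=cv2.imread('pics/t0.png')
cv2.imwrite('pics/c1.png',cv2.resize(im[190:370,330:430],None,fx=5.5,fy=5.5,interpolation=2)[:,:][:599*2])
a=cv2.resize(im[190:290,335:425],(540,600),interpolation=2)
b=cv2.resize(im[270:370,345:435],(540,600),interpolation=2)
import numpy as np
def grid(src,x0,y0,w,h,s):
    o=cv2.resize(src[y0:y0+h,x0:x0+w],None,fx=s,fy=s,interpolation=cv2.INTER_CUBIC)
    for u in range(x0,x0+w,10):cv2.putText(o,str(u),((u-x0)*s,8),0,.3,(0,255,255));cv2.line(o,((u-x0)*s,10),((u-x0)*s,16),(0,255,255))
    for v in range(y0,y0+h,10):cv2.putText(o,str(v),(0,(v-y0)*s+4),0,.3,(0,255,255))
    return o
cv2.imwrite('pics/c1.png',grid(im,330,270,110,95,6))
cv2.imwrite('pics/c2.png',np.hstack([grid(im,185,195,78,78,5),grid(im,332,190,78,100,5)[:390]]) )
E
```

```text
(no output)
```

View pics/c1.png

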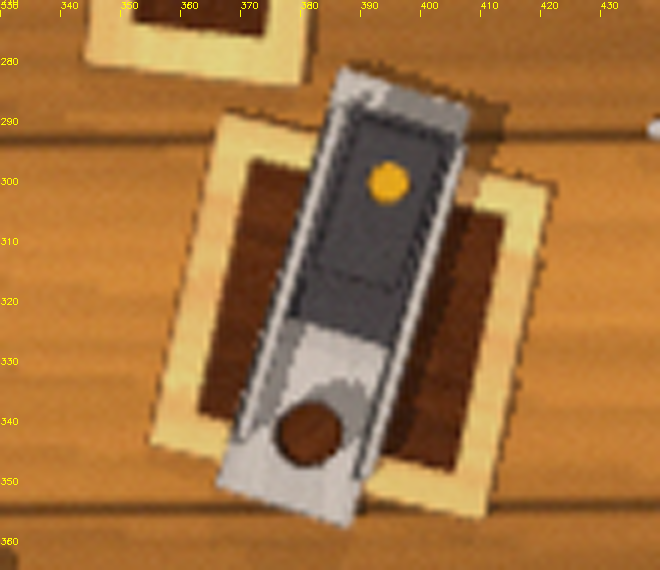

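View pics/c2.png

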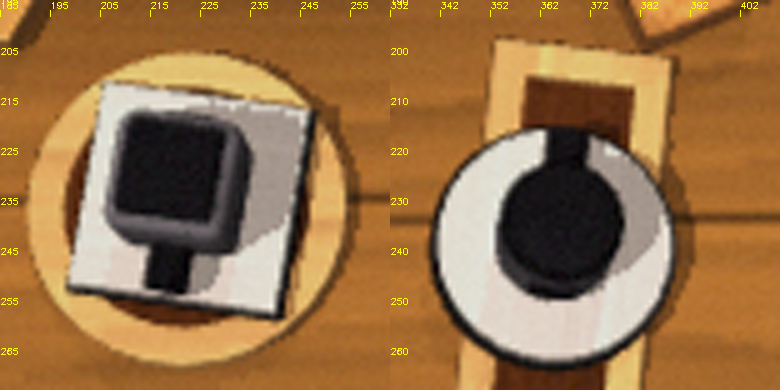

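The crops confirm it: the steel plane has a yellow-screwed iron end at (394,300) and its knob at (381,342). The square sander's stub points down at (219,249), and the round sander's points up at (366,220). Next I work out the poses from the corners.

```bash
python3 - <<'E'
from h import *
def quad(name,z,pts):
    P=np.array([pix2w('top',u,v,z)[:2] for u,v in pts])
    c=P.mean(0); e=[np.linalg.norm(P[i]-P[(i+1)%4])*1000 for i in range(4)]
    a=(P[0]+P[1]-P[2]-P[3]); b=(P[0]+P[3]-P[1]-P[2])
    print(name,c.round(4),'sides',np.round(e),'ang updir',np.degrees(np.arctan2(a[1],a[0])).round(1),'leftdir-90',np.degrees(np.arctan2(b[1],b[0])).round(1)-90)
quad('rest_sq',.012,[(367,288.7),(422.2,300.8),(411.2,356.3),(355.3,343.3)])
quad('rest_sq sil',.012,[(371.7,296.3),(414,305.5),(405.7,348.5),(363,338.5)])
quad('plane',.020,[(387.2,281),(408.3,287.5),(388,357.8),(366.3,350.8)])
quad('rest_long',.012,[(353,197.6),(388.8,202),(380.5,284),(344,280.3)])
quad('sq',.028,[(205.8,211.4),(248,216.6),(240.8,257.2),(198.8,252.2)])
quad('mat',.004,[(187,288),(242,294),(230,363),(174,355)])
def circ(n,z,l,r,t,b):
    cu,cv_=(l+r)/2,(t+b)/2
    p=pix2w('top',cu,cv_,z);print(n,p.round(4),[np.round(1000*(np.linalg.norm(pix2w('top',*a,z)-pix2w('top',*c,z)))) for a,c in(((l,cv_),(r,cv_)),((cu,t),(cu,b)))])
circ('rest_round',.012,190.4,255,205.4,268.4)
circ('round',.026,340.2,389.2,215.4,263)
print('round cap',pix2w('top',366.4,234.4,.086), 'sq cap',pix2w('top',185+173/5,195+168/5,.086))
# side-view checks
for n,u,v,z in(('sqcap',238,283,.086),('roundcap',343,187,.086)):print(n,pix2w('side',u,v,z))
E
```

```text
rest_sq [ 0.4551 -0.2193] sides [129. 128. 129. 127.] ang updir -13.3 leftdir-90 -13.200000000000003
rest_sq sil [ 0.4551 -0.2185] sides [99. 99. 99. 98.] ang updir -12.9 leftdir-90 -13.200000000000003
plane [ 0.4616 -0.2155] sides [ 50. 166.  51. 165.] ang updir -18.0 leftdir-90 -18.0
rest_long [ 0.6448 -0.1728] sides [ 85. 196.  84. 198.] ang updir -7.1 leftdir-90 -7.0
sq [0.659  0.1585] sides [99. 97. 97. 97.] ang updir -8.5 leftdir-90 -7.5
mat [0.4533 0.1925] sides [128. 158. 128. 154.] ang updir -9.1 leftdir-90 -7.599999999999994
rest_round [0.6561 0.1625 0.012 ] [np.float64(151.0), np.float64(150.0)]
round [ 0.6449 -0.1674  0.026 ] [np.float64(113.0), np.float64(112.0)]
round cap [ 0.64324371 -0.16680902  0.086     ] sq cap [0.65915176 0.1576759  0.086     ]
sqcap [0.65358987 0.16378188 0.086     ]
roundcap [ 0.63871505 -0.15336158  0.086     ]
```

Emit:
drive_tool:
  increments:
    - {"slide":[0.198,0.303,-0.056],"rotation":[0,0,-0.0153],"gripper":1}
    - {"slide":[0.198,0.303,-0.056],"rotation":[0,0,-0.0153],"gripper":1}
    - {"slide":[0.198,0.303,-0.056],"rotation":[0,0,-0.0153],"gripper":1}
    - {"slide":[0.198,0.303,-0.056],"rotation":[0,0,-0.0153],"gripper":1}
    - {"slide":[0.198,0.303,-0.056],"rotation":[0,0,-0.0153],"gripper":1}
    - {"slide":[0.198,0.303,-0.056],"rotation":[0,0,-0.0153],"gripper":1}
    - {"slide":[0.198,0.303,-0.056],"rotation":[0,0,-0.0153],"gripper":1}
    - {"slide":[0.198,0.303,-0.056],"rotation":[0,0,-0.0153],"gripper":1}
    - {"slide":[0.198,0.303,-0.056],"rotation":[0,0,-0.0153],"gripper":1}
    - {"slide":[0.198,0.303,-0.056],"rotation":[0,0,-0.0153],"gripper":1}
    - {"slide":[0.198,0.303,-0.056],"rotation":[0,0,-0.0153],"gripper":1}
    - {"slide":[0.198,0.303,-0.056],"rotation":[0,0,-0.0153],"gripper":1}

```text
clock: 1.6
eef_pos: [0.4616, -0.214, 0.1503]
orientation: [0.988, -0.157, -0.0, -0.0]
force: [0.8, -1.0, -0.2]
width: 0.0852
grasp_force: 0.0
```

Emit:
drive_tool:
  increments:
    - {"slide":[0,-0.0125,-0.22],"rotation":[0,0,0],"gripper":1}
    - {"slide":[0,0,-0.22],"rotation":[0,0,0],"gripper":1}
    - {"slide":[0,0,-0.22],"rotation":[0,0,0],"gripper":1}
    - {"slide":[0,0,-0.22],"rotation":[0,0,0],"gripper":1}
    - {"slide":[0,0,-0.14],"rotation":[0,0,0],"gripper":1}
    - {"slide":[0,0,-0.1],"rotation":[0,0,0],"gripper":1}
    - {"slide":[0,0,0],"rotation":[0,0,0],"gripper":1}

```text
clock: 2.48
eef_pos: [0.4608, -0.2167, 0.0158]
orientation: [0.988, -0.156, -0.0, -0.0]
force: [0.1, 0.8, 0.5]
width: 0.0854
grasp_force: 0.0
```

Emit:
drive_tool:
  increments:
    - {"slide":[0,0,0],"rotation":[0,0,0],"gripper":-1}
    - {"slide":[0,0,0],"rotation":[0,0,0],"gripper":-1}
    - {"slide":[0,0,0],"rotation":[0,0,0],"gripper":-1}
    - {"slide":[0,0,0],"rotation":[0,0,0],"gripper":-1}
    - {"slide":[0,0,0],"rotation":[0,0,0],"gripper":-1}
    - {"slide":[0,0,0],"rotation":[0,0,0],"gripper":-1}
    - {"slide":[0,0,0],"rotation":[0,0,0],"gripper":-1}
    - {"slide":[0,0,0],"rotation":[0,0,0],"gripper":-1}
  force: 60

```text
clock: 3.48
eef_pos: [0.4617, -0.2168, 0.0172]
orientation: [0.988, -0.156, 0.001, 0.0]
force: [-0.9, 2.0, 9.1]
width: 0.0513
grasp_force: 62.4
```

Emit:
drive_tool:
  increments:
    - {"slide":[0,0,0.05],"rotation":[0,0,0],"gripper":-1}
    - {"slide":[0,0,0.2],"rotation":[0,0,0],"gripper":-1}
    - {"slide":[0,0,0.25],"rotation":[0,0,0],"gripper":-1}
    - {"slide":[0,0,0.2],"rotation":[0,0,0],"gripper":-1}
    - {"slide":[0,0,0.1],"rotation":[0,0,0],"gripper":-1}
    - {"slide":[0,0,0],"rotation":[0,0,0],"gripper":-1}

```text
clock: 4.22
eef_pos: [0.4612, -0.2169, 0.1127]
orientation: [0.988, -0.156, 0.0, 0.0]
force: [0.2, 0.6, -7.3]
width: 0.051
grasp_force: 65.6
```

Emit:
drive_tool:
  increments:
    - {"slide":[0,0.1,0],"rotation":[0,0,0.005],"gripper":-1}
    - {"slide":[0,0.25,0],"rotation":[0,0,0.005],"gripper":-1}
    - {"slide":[0,0.35,0],"rotation":[0,0,0.005],"gripper":-1}
    - {"slide":[0,0.38,0],"rotation":[0,0,0.005],"gripper":-1}
    - {"slide":[0,0.38,0],"rotation":[0,0,0.005],"gripper":-1}
    - {"slide":[0,0.38,0],"rotation":[0,0,0.005],"gripper":-1}
    - {"slide":[0,0.38,0],"rotation":[0,0,0.005],"gripper":-1}
    - {"slide":[0,0.38,0],"rotation":[0,0,0.005],"gripper":-1}
    - {"slide":[0,0.36,0],"rotation":[0,0,0.005],"gripper":-1}
    - {"slide":[0,0.25,0],"rotation":[0,0,0.005],"gripper":-1}
    - {"slide":[-0.07,0.15,0],"rotation":[0,0,0.01],"gripper":-1}
    - {"slide":[0,0.05,0],"rotation":[0,0,0],"gripper":-1}

```text
clock: 5.72
eef_pos: [0.4512, 0.1932, 0.1115]
orientation: [0.998, -0.061, -0.001, 0.0]
force: [0.2, -0.9, -7.5]
width: 0.0509
grasp_force: 65.4
```

Emit:
drive_tool:
  increments:
    - {"slide":[0,0,-0.2],"rotation":[0,0,0],"gripper":-1}
    - {"slide":[0,0,-0.25],"rotation":[0,0,0],"gripper":-1}
    - {"slide":[0,0,-0.2],"rotation":[0,0,0],"gripper":-1}
    - {"slide":[0,0,-0.1],"rotation":[0,0,0],"gripper":-1}
    - {"slide":[0,0,-0.05],"rotation":[0,0,0],"gripper":-1}
    - {"slide":[0,0,-0.02],"rotation":[0,0,0],"gripper":-1}
    - {"slide":[0,0,0],"rotation":[0,0,0],"gripper":-1}

```text
clock: 6.6
eef_pos: [0.453, 0.1925, 0.0143]
orientation: [0.998, -0.062, 0.0, -0.0]
force: [0.7, 0.4, -7.2]
width: 0.0514
grasp_force: 65.1
```

Emit:
drive_tool:
  increments:
    - {"slide":[0,0,-0.02],"rotation":[0,0,0],"gripper":-1}
    - {"slide":[0,0,-0.01],"rotation":[0,0,0],"gripper":-1}
    - {"slide":[0,0,-0.01],"rotation":[0,0,0],"gripper":-1}
    - {"slide":[0,0,0],"rotation":[0,0,0],"gripper":-1}

```text
clock: 7.1
eef_pos: [0.4527, 0.1924, 0.0092]
orientation: [0.998, -0.062, 0.0, -0.0]
force: [-2.2, -1.1, 0.1]
width: 0.0511
grasp_force: 66.1
```

Emit:
drive_tool:
  increments:
    - {"slide":[0,0,0],"rotation":[0,0,0],"gripper":0}
    - {"slide":[0,0,0],"rotation":[0,0,0],"gripper":0.6}
    - {"slide":[0,0,0],"rotation":[0,0,0],"gripper":1}
    - {"slide":[0,0,0],"rotation":[0,0,0],"gripper":1}
    - {"slide":[0,0,0.1],"rotation":[0,0,0],"gripper":1}
    - {"slide":[0,0,0.3],"rotation":[0,0,0],"gripper":1}
    - {"slide":[0,0,0.35],"rotation":[0,0,0],"gripper":1}
    - {"slide":[0,0,0.35],"rotation":[0,0,0],"gripper":1}
    - {"slide":[0,0,0.1],"rotation":[0,0,0],"gripper":1}

```text
clock: 8.22
eef_pos: [0.4537, 0.1929, 0.1563]
orientation: [0.998, -0.062, 0.002, -0.001]
force: [-0.5, -0.5, -0.5]
width: 0.0854
grasp_force: 0.0
```

Emit:
drive_tool:
  increments:
    - {"slide":[0.2,-0.04,0],"rotation":[0,0,0],"gripper":1}
    - {"slide":[0.35,-0.06,0],"rotation":[0,0,0],"gripper":1}
    - {"slide":[0.35,-0.06,0],"rotation":[0,0,0],"gripper":1}
    - {"slide":[0.35,-0.06,0],"rotation":[0,0,0],"gripper":1}
    - {"slide":[0.3,-0.05,0],"rotation":[0,0,-0.005],"gripper":1}
    - {"slide":[0.17,-0.015,0],"rotation":[0,0,0],"gripper":1}
    - {"slide":[0,0,0],"rotation":[0,0,0],"gripper":1}

```text
clock: 9.1
eef_pos: [0.6597, 0.1576, 0.1523]
orientation: [0.998, -0.071, -0.0, 0.0]
force: [0.3, 0.1, -0.6]
width: 0.0856
grasp_force: 0.0
```

Emit:
drive_tool:
  increments:
    - {"slide":[0,0,-0.2],"rotation":[0,0,0],"gripper":1}
    - {"slide":[0,0,-0.25],"rotation":[0,0,0],"gripper":1}
    - {"slide":[0,0,-0.2],"rotation":[0,0,0],"gripper":1}
    - {"slide":[0,0,-0.15],"rotation":[0,0,0],"gripper":1}
    - {"slide":[0,0,-0.12],"rotation":[0,0,0],"gripper":1}
    - {"slide":[0,0,0],"rotation":[0,0,0],"gripper":1}

```text
clock: 9.85
eef_pos: [0.6585, 0.1582, 0.0418]
orientation: [0.998, -0.07, -0.001, 0.0]
force: [0.3, 0.9, 0.4]
width: 0.0857
grasp_force: 0.0
```

```bash
python3 - <<'E'
from h import *
s=save('side','s1.png');t=save('top','t1.png')
a=cv2.resize(s[180:420,150:450],(750,600));cv2.imwrite('pics/s1c.png',a[:,:,::-1])
E
```

```text
(no output)
```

View pics/s1c.png

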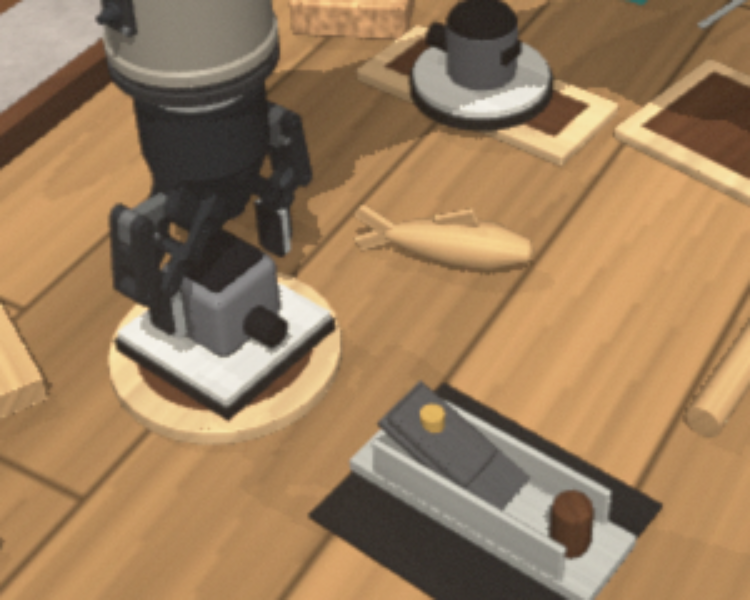

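The fingers straddle the grey body, tips just above the platen. The plane sits flat on the mat. Closing.

Emit:
drive_tool:
  increments:
    - {"slide":[0,0,0],"rotation":[0,0,0],"gripper":-1}
    - {"slide":[0,0,0],"rotation":[0,0,0],"gripper":-1}
    - {"slide":[0,0,0],"rotation":[0,0,0],"gripper":-1}
    - {"slide":[0,0,0],"rotation":[0,0,0],"gripper":-1}
    - {"slide":[0,0,0],"rotation":[0,0,0],"gripper":-1}
    - {"slide":[0,0,0],"rotation":[0,0,0],"gripper":-1}
    - {"slide":[0,0,0],"rotation":[0,0,0],"gripper":-1}
  force: 60

```text
clock: 10.82
eef_pos: [0.6597, 0.1587, 0.0437]
orientation: [0.998, -0.07, 0.001, -0.0]
force: [-1.8, -0.1, 5.8]
width: 0.0552
grasp_force: 65.3
```

Emit:
drive_tool:
  increments:
    - {"slide":[0,0,0.05],"rotation":[0,0,0],"gripper":-1}
    - {"slide":[0,0,0.2],"rotation":[0,0,0],"gripper":-1}
    - {"slide":[0,0,0.3],"rotation":[0,0,0],"gripper":-1}
    - {"slide":[0,0,0.3],"rotation":[0,0,0],"gripper":-1}
    - {"slide":[0,0,0.15],"rotation":[0,0,0],"gripper":-1}
    - {"slide":[0,0,0],"rotation":[0,0,0],"gripper":-1}

```text
clock: 11.58
eef_pos: [0.6594, 0.1582, 0.1634]
orientation: [0.998, -0.07, 0.001, -0.0]
force: [-0.3, 0.2, -7.0]
width: 0.0554
grasp_force: 65.9
```

Emit:
drive_tool:
  increments:
    - {"slide":[-0.06,-0.1,0],"rotation":[0,0,-0.003],"gripper":-1}
    - {"slide":[-0.14,-0.24,0],"rotation":[0,0,-0.003],"gripper":-1}
    - {"slide":[-0.18,-0.34,0],"rotation":[0,0,-0.003],"gripper":-1}
    - {"slide":[-0.18,-0.36,0],"rotation":[0,0,-0.003],"gripper":-1}
    - {"slide":[-0.2,-0.36,0],"rotation":[0,0,-0.003],"gripper":-1}
    - {"slide":[-0.2,-0.36,0],"rotation":[0,0,-0.003],"gripper":-1}
    - {"slide":[-0.2,-0.36,0],"rotation":[0,0,-0.003],"gripper":-1}
    - {"slide":[-0.2,-0.36,0],"rotation":[0,0,-0.003],"gripper":-1}
    - {"slide":[-0.16,-0.3,0],"rotation":[0,0,-0.003],"gripper":-1}
    - {"slide":[-0.12,-0.25,0],"rotation":[0,0,-0.0016],"gripper":-1}
    - {"slide":[-0.06,-0.11,0],"rotation":[0,0,0],"gripper":-1}
    - {"slide":[0,0,0],"rotation":[0,0,0],"gripper":-1}

```text
clock: 13.08
eef_pos: [0.4538, -0.2193, 0.1618]
orientation: [0.993, -0.116, -0.001, -0.0]
force: [1.7, 1.2, -6.6]
width: 0.0554
grasp_force: 65.9
```

Emit:
drive_tool:
  increments:
    - {"slide":[0,0,-0.2],"rotation":[0,0,0],"gripper":-1}
    - {"slide":[0,0,-0.25],"rotation":[0,0,0],"gripper":-1}
    - {"slide":[0,0,-0.25],"rotation":[0,0,0],"gripper":-1}
    - {"slide":[0,0,-0.15],"rotation":[0,0,0],"gripper":-1}
    - {"slide":[0,0,-0.05],"rotation":[0,0,0],"gripper":-1}
    - {"slide":[0,0,0],"rotation":[0,0,0],"gripper":-1}

```text
clock: 13.82
eef_pos: [0.4552, -0.218, 0.0546]
orientation: [0.993, -0.114, -0.0, -0.0]
force: [-0.2, 0.0, -5.8]
width: 0.0555
grasp_force: 65.5
```

Emit:
drive_tool:
  increments:
    - {"slide":[0,-0.005,-0.04],"rotation":[0,0,0],"gripper":-1}
    - {"slide":[0,0,-0.03],"rotation":[0,0,0],"gripper":-1}
    - {"slide":[0,0,-0.015],"rotation":[0,0,0],"gripper":-1}
    - {"slide":[0,0,0],"rotation":[0,0,0],"gripper":-1}

```text
clock: 14.32
eef_pos: [0.455, -0.2192, 0.0444]
orientation: [0.993, -0.115, -0.0, -0.0]
force: [0.4, 0.5, -5.7]
width: 0.0551
grasp_force: 65.7
```

Emit:
drive_tool:
  increments:
    - {"slide":[0,0,-0.01],"rotation":[0,0,0],"gripper":-1}
    - {"slide":[0,0,-0.01],"rotation":[0,0,0],"gripper":-1}
    - {"slide":[0,0,0],"rotation":[0,0,0],"gripper":-1}

```text
clock: 14.7
eef_pos: [0.4552, -0.2193, 0.0436]
orientation: [0.993, -0.115, 0.0, 0.0]
force: [-12.1, 4.7, 32.8]
width: 0.0552
grasp_force: 70.3
```

Emit:
drive_tool:
  increments:
    - {"slide":[0,0,0.01],"rotation":[0,0,0],"gripper":-1}
    - {"slide":[0,0,0],"rotation":[0,0,0],"gripper":-1}

```text
clock: 14.95
eef_pos: [0.4553, -0.2193, 0.0437]
orientation: [0.993, -0.115, 0.0, 0.0]
force: [-3.7, 1.0, 8.4]
width: 0.055
grasp_force: 67.8
```

Emit:
drive_tool:
  increments:
    - {"slide":[0,0,0],"rotation":[0,0,0],"gripper":0}
    - {"slide":[0,0,0],"rotation":[0,0,0],"gripper":0.6}
    - {"slide":[0,0,0],"rotation":[0,0,0],"gripper":1}
    - {"slide":[0,0,0],"rotation":[0,0,0],"gripper":1}
    - {"slide":[0,0,0.1],"rotation":[0,0,0],"gripper":1}
    - {"slide":[0,0,0.3],"rotation":[0,0,0],"gripper":1}
    - {"slide":[0,0,0.35],"rotation":[0,0,0],"gripper":1}
    - {"slide":[0,0,0.15],"rotation":[0,0,0],"gripper":1}

```text
clock: 15.95
eef_pos: [0.456, -0.2196, 0.1544]
orientation: [0.993, -0.115, 0.002, 0.0]
force: [0.0, -1.0, -0.4]
width: 0.0851
grasp_force: 0.0
```

Emit:
drive_tool:
  increments:
    - {"slide":[0.15,0.045,0],"rotation":[0,0,0.005],"gripper":1}
    - {"slide":[0.3,0.08,0],"rotation":[0,0,0.005],"gripper":1}
    - {"slide":[0.35,0.1,0],"rotation":[0,0,0.005],"gripper":1}
    - {"slide":[0.35,0.1,0],"rotation":[0,0,0.005],"gripper":1}
    - {"slide":[0.3,0.08,0],"rotation":[0,0,0.005],"gripper":1}
    - {"slide":[0.12,0.03,0],"rotation":[0,0,0.005],"gripper":1}
    - {"slide":[0,0,0],"rotation":[0,0,0],"gripper":1}

```text
clock: 16.82
eef_pos: [0.6438, -0.1662, 0.1503]
orientation: [0.998, -0.067, -0.001, -0.0]
force: [0.5, 0.2, -0.3]
width: 0.0854
grasp_force: 0.0
```

Emit:
drive_tool:
  increments:
    - {"slide":[0,0,-0.2],"rotation":[0,0,0],"gripper":1}
    - {"slide":[0,0,-0.25],"rotation":[0,0,0],"gripper":1}
    - {"slide":[0,0,-0.2],"rotation":[0,0,0],"gripper":1}
    - {"slide":[0,0,-0.15],"rotation":[0,0,0],"gripper":1}
    - {"slide":[0,0,-0.1],"rotation":[0,0,0],"gripper":1}
    - {"slide":[0,0,0],"rotation":[0,0,0],"gripper":1}

```text
clock: 17.58
eef_pos: [0.643, -0.1671, 0.0428]
orientation: [0.998, -0.068, -0.0, -0.0]
force: [-0.2, -0.5, -0.2]
width: 0.0853
grasp_force: 0.0
```

Emit:
drive_tool:
  increments:
    - {"slide":[0.007,0,0],"rotation":[0,0,0],"gripper":-1}
    - {"slide":[0,0,0],"rotation":[0,0,0],"gripper":-1}
    - {"slide":[0,0,0],"rotation":[0,0,0],"gripper":-1}
    - {"slide":[0,0,0],"rotation":[0,0,0],"gripper":-1}
    - {"slide":[0,0,0],"rotation":[0,0,0],"gripper":-1}
    - {"slide":[0,0,0],"rotation":[0,0,0],"gripper":-1}
    - {"slide":[0,0,0],"rotation":[0,0,0],"gripper":-1}
  force: 60

```text
clock: 18.45
eef_pos: [0.645, -0.167, 0.0445]
orientation: [0.998, -0.068, 0.001, 0.0]
force: [-1.4, 0.2, 6.2]
width: 0.0543
grasp_force: 62.7
```

Emit:
drive_tool:
  increments:
    - {"slide":[0,0,0.05],"rotation":[0,0,0],"gripper":-1}
    - {"slide":[0,0,0.2],"rotation":[0,0,0],"gripper":-1}
    - {"slide":[0,0,0.3],"rotation":[0,0,0],"gripper":-1}
    - {"slide":[0,0,0.3],"rotation":[0,0,0],"gripper":-1}
    - {"slide":[0,0,0.15],"rotation":[0,0,0],"gripper":-1}
    - {"slide":[0,0,0],"rotation":[0,0,0],"gripper":-1}

```text
clock: 19.2
eef_pos: [0.6447, -0.1671, 0.164]
orientation: [0.998, -0.068, 0.001, 0.0]
force: [-0.5, 0.6, -7.4]
width: 0.0546
grasp_force: 65.5
```

```bash
python3 - <<'E'
from h import *
t=save('top','t2.png')
a=cv2.resize(t[190:390,170:440],(800,593),interpolation=2);cv2.imwrite('pics/t2c.png',a[:,:,::-1])
E
```

```text
(no output)
```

View pics/t2c.png

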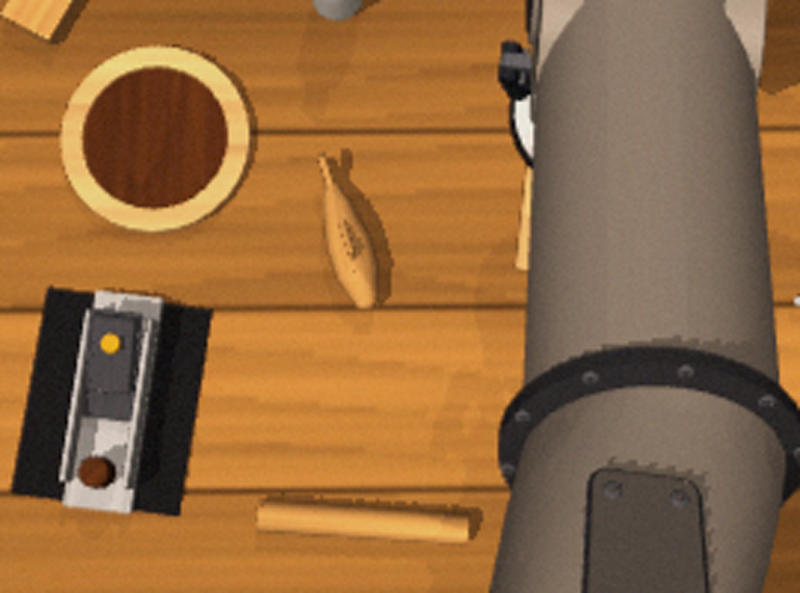

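Emit:
drive_tool:
  increments:
    - {"slide":[0,0.1,0],"rotation":[0,0,0],"gripper":-1}
    - {"slide":[0,0.22,0],"rotation":[0,0,0],"gripper":-1}
    - {"slide":[0.05,0.32,0],"rotation":[0,0,0],"gripper":-1}
    - {"slide":[0.05,0.36,0],"rotation":[0,0,0],"gripper":-1}
    - {"slide":[0,0.36,0],"rotation":[0,0,0],"gripper":-1}
    - {"slide":[0,0.36,0],"rotation":[0,0,0],"gripper":-1}
    - {"slide":[0,0.36,0],"rotation":[0,0,0],"gripper":-1}
    - {"slide":[0,0.32,0],"rotation":[0,0,0],"gripper":-1}
    - {"slide":[0,0.22,0],"rotation":[0,0,0],"gripper":-1}
    - {"slide":[0,0.12,0],"rotation":[0,0,0],"gripper":-1}
    - {"slide":[0,0,0],"rotation":[0,0,0],"gripper":-1}

```text
clock: 20.62
eef_pos: [0.6557, 0.1629, 0.1624]
orientation: [0.998, -0.067, -0.001, 0.0]
force: [0.1, -0.4, -7.0]
width: 0.0544
grasp_force: 65.5
```

Emit:
drive_tool:
  increments:
    - {"slide":[0,0,-0.2],"rotation":[0,0,0],"gripper":-1}
    - {"slide":[0,0,-0.25],"rotation":[0,0,0],"gripper":-1}
    - {"slide":[0,0,-0.25],"rotation":[0,0,0],"gripper":-1}
    - {"slide":[0,0,-0.15],"rotation":[0,0,0],"gripper":-1}
    - {"slide":[0,0,-0.05],"rotation":[0,0,0],"gripper":-1}
    - {"slide":[0,0,0],"rotation":[0,0,0],"gripper":-1}

```text
clock: 21.38
eef_pos: [0.6567, 0.1615, 0.0556]
orientation: [0.998, -0.068, 0.0, -0.0]
force: [0.1, -0.3, -6.6]
width: 0.0546
grasp_force: 65.6
```

```bash
python3 - <<'E'
from h import *
print(pix2w('top',222.7,236.6,.012))
P=np.array([pix2w('top',170+a/2.963,190+b/2.963,.012)[:2] for a,b in((95,290),(162,298),(130,515),(62,505))])
print(P.mean(0)); d=P[0]+P[1]-P[2]-P[3];print(np.degrees(np.arctan2(d[1],d[0])),np.linalg.norm(d)/2)
s=sense();print(s['eef_pos'],s['force'])
E
```

```text
[0.65683401 0.16254283 0.012     ]
[0.4513805  0.19176068]
-7.187773293492198 0.16573455521338193
[0.65665003 0.16153881 0.0556066 ] [ 0.14290571 -0.26101734 -6.62956559]
```

Emit:
drive_tool:
  increments:
    - {"slide":[0,0.007,-0.04],"rotation":[0,0,0],"gripper":-1}
    - {"slide":[0,0,-0.03],"rotation":[0,0,0],"gripper":-1}
    - {"slide":[0,0,-0.015],"rotation":[0,0,0],"gripper":-1}
    - {"slide":[0,0,-0.006],"rotation":[0,0,0],"gripper":-1}
    - {"slide":[0,0,0],"rotation":[0,0,0],"gripper":-1}

```text
clock: 22.0
eef_pos: [0.6564, 0.1627, 0.0446]
orientation: [0.998, -0.068, 0.0, -0.0]
force: [-1.7, -0.4, -2.4]
width: 0.0545
grasp_force: 66.1
```

Emit:
drive_tool:
  increments:
    - {"slide":[0,0,-0.003],"rotation":[0,0,0],"gripper":-1}
    - {"slide":[0,0,0],"rotation":[0,0,0],"gripper":0}
    - {"slide":[0,0,0],"rotation":[0,0,0],"gripper":0.6}
    - {"slide":[0,0,0],"rotation":[0,0,0],"gripper":1}
    - {"slide":[0,0,0],"rotation":[0,0,0],"gripper":1}
    - {"slide":[0,0,0.1],"rotation":[0,0,0],"gripper":1}
    - {"slide":[0,0,0.3],"rotation":[0,0,0],"gripper":1}
    - {"slide":[0,0,0.35],"rotation":[0,0,0],"gripper":1}
    - {"slide":[0,0,0.15],"rotation":[0,0,0],"gripper":1}

```text
clock: 23.12
eef_pos: [0.6574, 0.163, 0.1555]
orientation: [0.998, -0.068, 0.002, -0.001]
force: [-0.3, -0.0, -0.7]
width: 0.0853
grasp_force: 0.0
```

Emit:
drive_tool:
  increments:
    - {"slide":[-0.2,0.04,0],"rotation":[0,0,0],"gripper":1}
    - {"slide":[-0.35,0.05,0],"rotation":[0,0,0],"gripper":1}
    - {"slide":[-0.35,0.05,0],"rotation":[0,0,0],"gripper":1}
    - {"slide":[-0.35,0.05,0],"rotation":[0,0,0],"gripper":1}
    - {"slide":[-0.3,0.04,0],"rotation":[0,0,0.003],"gripper":1}
    - {"slide":[-0.15,0.02,0],"rotation":[0,0,0],"gripper":1}
    - {"slide":[0,0,0],"rotation":[0,0,0],"gripper":1}

```text
clock: 24.0
eef_pos: [0.4521, 0.1928, 0.1524]
orientation: [0.998, -0.063, 0.0, -0.0]
force: [1.8, -0.7, 0.5]
width: 0.0854
grasp_force: 0.0
```

Emit:
drive_tool:
  increments:
    - {"slide":[0,-0.006,-0.25],"rotation":[0,0,0],"gripper":1}
    - {"slide":[0,0,-0.3],"rotation":[0,0,0],"gripper":1}
    - {"slide":[0,0,-0.25],"rotation":[0,0,0],"gripper":1}
    - {"slide":[0,0,-0.2],"rotation":[0,0,0],"gripper":1}
    - {"slide":[0,0,-0.12],"rotation":[0,0,0],"gripper":1}
    - {"slide":[0,0,-0.06],"rotation":[0,0,0],"gripper":1}
    - {"slide":[0,0,0],"rotation":[0,0,0],"gripper":1}

```text
clock: 24.88
eef_pos: [0.4526, 0.1919, 0.0104]
orientation: [0.998, -0.063, 0.0, 0.0]
force: [-0.0, -0.9, -0.1]
width: 0.0854
grasp_force: 0.0
```

Emit:
drive_tool:
  increments:
    - {"slide":[0,0,0],"rotation":[0,0,0],"gripper":-1}
    - {"slide":[0,0,0],"rotation":[0,0,0],"gripper":-1}
    - {"slide":[0,0,0],"rotation":[0,0,0],"gripper":-1}
    - {"slide":[0,0,0],"rotation":[0,0,0],"gripper":-1}
    - {"slide":[0,0,0],"rotation":[0,0,0],"gripper":-1}
    - {"slide":[0,0,0],"rotation":[0,0,0],"gripper":-1}
    - {"slide":[0,0,0],"rotation":[0,0,0],"gripper":-1}
    - {"slide":[0,0,0],"rotation":[0,0,0],"gripper":-1}
  force: 60

```text
clock: 25.88
eef_pos: [0.4528, 0.1921, 0.0113]
orientation: [0.998, -0.063, 0.001, -0.0]
force: [-3.0, -1.6, 10.0]
width: 0.0511
grasp_force: 62.2
```

Emit:
drive_tool:
  increments:
    - {"slide":[0,0,0.05],"rotation":[0,0,0],"gripper":-1}
    - {"slide":[0,0,0.25],"rotation":[0,0,0],"gripper":-1}
    - {"slide":[0,0,0.35],"rotation":[0,0,0],"gripper":-1}
    - {"slide":[0,0,0.35],"rotation":[0,0,0],"gripper":-1}
    - {"slide":[0,0,0.2],"rotation":[0,0,0],"gripper":-1}
    - {"slide":[0,0,0.03],"rotation":[0,0,0],"gripper":-1}
    - {"slide":[0,0,0],"rotation":[0,0,0],"gripper":-1}

```text
clock: 26.75
eef_pos: [0.4518, 0.1915, 0.1573]
orientation: [0.998, -0.063, -0.0, 0.0]
force: [-0.6, 0.6, -8.0]
width: 0.0507
grasp_force: 66.4
```

```bash
python3 - <<'E'
from h import *
t=save('top','t3.png')
a=cv2.resize(t[190:370,330:430],None,fx=6,fy=6,interpolation=cv2.INTER_CUBIC)
b=np.hstack([cv2.resize(a[:570],(600,570)),]);c=a[510:]
cv2.imwrite('pics/t3c.png',cv2.resize(t[190:365,330:430],None,fx=3.4,fy=3.4,interpolation=cv2.INTER_CUBIC)[:,:,::-1])
E
```

```text
(no output)
```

View pics/t3c.png

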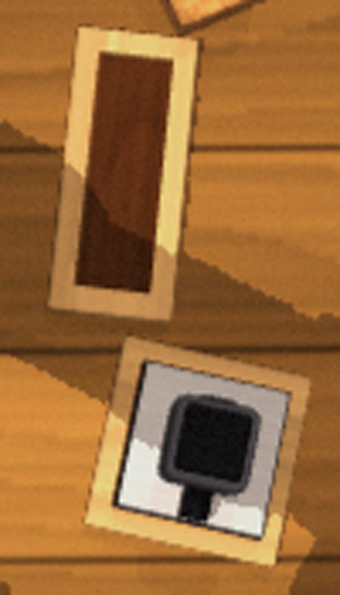

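The square sander's platen covers its silhouette with even margins, and the long rest is clear (silhouette corners at about (359,205), (381,208), (375,277) and (352,274)).

```bash
python3 - <<'E'
from h import *
for n,z,Q in(('long sil',.012,((100,51),(172,60),(152,294),(76,285))),('long out',.012,((78,27),(201,42),(171,320),(49,307))),('sq',.028,((147,362),(291,393),(265,537),(117,505))),('sqrest',.012,((127,339),(311,380),(275,564),(85,521)))):
    P=np.array([pix2w('top',330+a/3.4,190+b/3.4,z)[:2] for a,b in Q]);d=P[0]+P[1]-P[2]-P[3]
    print(n,P.mean(0).round(4),np.degrees(np.arctan2(d[1],d[0])).round(1),np.linalg.norm(d)/2)
E
```

```text
long sil [ 0.645  -0.1732] -6.5 0.16455172139290253
long out [ 0.6443 -0.1731] -7.2 0.19640109759922597
sq [ 0.4541 -0.2206] -12.7 0.09661601642137337
sqrest [ 0.4542 -0.2187] -13.7 0.1250873760437808
```

Emit:
drive_tool:
  increments:
    - {"slide":[0.05,-0.1,0],"rotation":[0,0,0],"gripper":-1}
    - {"slide":[0.12,-0.22,0],"rotation":[0,0,0],"gripper":-1}
    - {"slide":[0.18,-0.34,0],"rotation":[0,0,0],"gripper":-1}
    - {"slide":[0.19,-0.36,0],"rotation":[0,0,0],"gripper":-1}
    - {"slide":[0.19,-0.36,0],"rotation":[0,0,0],"gripper":-1}
    - {"slide":[0.19,-0.36,0],"rotation":[0,0,0],"gripper":-1}
    - {"slide":[0.19,-0.36,0],"rotation":[0,0,0],"gripper":-1}
    - {"slide":[0.19,-0.36,0],"rotation":[0,0,0],"gripper":-1}
    - {"slide":[0.15,-0.28,0],"rotation":[0,0,0],"gripper":-1}
    - {"slide":[0.1,-0.2,0],"rotation":[0,0,0],"gripper":-1}
    - {"slide":[0.06,-0.1,0],"rotation":[0,0,0],"gripper":-1}
    - {"slide":[0,0,0],"rotation":[0,0,0],"gripper":-1}

```text
clock: 28.3
eef_pos: [0.6452, -0.1737, 0.157]
orientation: [0.998, -0.064, -0.001, -0.0]
force: [0.0, 1.1, -7.5]
width: 0.0509
grasp_force: 66.1
```

Emit:
drive_tool:
  increments:
    - {"slide":[0,0,-0.2],"rotation":[0,0,0],"gripper":-1}
    - {"slide":[0,0,-0.28],"rotation":[0,0,0],"gripper":-1}
    - {"slide":[0,0,-0.28],"rotation":[0,0,0],"gripper":-1}
    - {"slide":[0,0,-0.2],"rotation":[0,0,0],"gripper":-1}
    - {"slide":[0,0,-0.1],"rotation":[0,0,0],"gripper":-1}
    - {"slide":[0,0,0],"rotation":[0,0,0],"gripper":-1}

```text
clock: 29.05
eef_pos: [0.6451, -0.1721, 0.0304]
orientation: [0.998, -0.063, -0.001, -0.0]
force: [-1.2, -0.1, -6.9]
width: 0.0511
grasp_force: 65.9
```

Contact is expected near z = 0.019.

Emit:
drive_tool:
  increments:
    - {"slide":[0,-0.006,-0.04],"rotation":[0,0,0],"gripper":-1}
    - {"slide":[0,0,-0.03],"rotation":[0,0,0],"gripper":-1}
    - {"slide":[0,0,-0.015],"rotation":[0,0,0],"gripper":-1}
    - {"slide":[0,0,0],"rotation":[0,0,0],"gripper":-1}

```text
clock: 29.55
eef_pos: [0.6455, -0.1736, 0.0206]
orientation: [0.998, -0.063, 0.0, -0.0]
force: [0.3, -0.2, -8.5]
width: 0.0511
grasp_force: 66.2
```

Emit:
drive_tool:
  increments:
    - {"slide":[0,0.003,-0.008],"rotation":[0,0,0],"gripper":-1}
    - {"slide":[0,0,-0.005],"rotation":[0,0,0],"gripper":-1}
    - {"slide":[0,0,0],"rotation":[0,0,0],"gripper":-1}

```text
clock: 29.92
eef_pos: [0.6456, -0.1732, 0.0194]
orientation: [0.998, -0.063, 0.0, -0.0]
force: [-2.5, 0.8, 1.1]
width: 0.051
grasp_force: 67.0
```

Contact. I release, lift, and pull back to the right of the scene (y about -0.55) for the check.

Emit:
drive_tool:
  increments:
    - {"slide":[0,0,0],"rotation":[0,0,0],"gripper":0}
    - {"slide":[0,0,0],"rotation":[0,0,0],"gripper":0.6}
    - {"slide":[0,0,0],"rotation":[0,0,0],"gripper":1}
    - {"slide":[0,0,0],"rotation":[0,0,0],"gripper":1}
    - {"slide":[0,0,0.1],"rotation":[0,0,0],"gripper":1}
    - {"slide":[0,0,0.3],"rotation":[0,0,0],"gripper":1}
    - {"slide":[0,0,0.4],"rotation":[0,0,0],"gripper":1}
    - {"slide":[0,0,0.4],"rotation":[0,0,0],"gripper":1}
    - {"slide":[0,0,0.4],"rotation":[0,0,0],"gripper":1}

```text
clock: 31.05
eef_pos: [0.6454, -0.1732, 0.2137]
orientation: [0.998, -0.063, 0.001, 0.0]
force: [-0.2, 0.4, 0.2]
width: 0.0853
grasp_force: 0.0
```

Emit:
drive_tool:
  increments:
    - {"slide":[-0.1,-0.2,0],"rotation":[0,0,0],"gripper":1}
    - {"slide":[-0.2,-0.35,0],"rotation":[0,0,0],"gripper":1}
    - {"slide":[-0.2,-0.35,0],"rotation":[0,0,0],"gripper":1}
    - {"slide":[-0.2,-0.35,0],"rotation":[0,0,0],"gripper":1}
    - {"slide":[-0.2,-0.35,0],"rotation":[0,0,0],"gripper":1}
    - {"slide":[-0.2,-0.35,0],"rotation":[0,0,0],"gripper":1}
    - {"slide":[-0.2,-0.35,0],"rotation":[0,0,0],"gripper":1}
    - {"slide":[-0.2,-0.35,0],"rotation":[0,0,0],"gripper":1}
    - {"slide":[-0.2,-0.35,0],"rotation":[0,0,0],"gripper":1}
    - {"slide":[-0.2,-0.35,0],"rotation":[0,0,0],"gripper":1}
    - {"slide":[-0.2,-0.2,0],"rotation":[0,0,0],"gripper":1}
    - {"slide":[0,0,0],"rotation":[0,0,0],"gripper":1}

```text
clock: 32.55
eef_pos: [0.3904, -0.6017, 0.2117]
orientation: [0.998, -0.065, -0.0, 0.001]
force: [0.8, 0.6, 0.7]
width: 0.0855
grasp_force: 0.0
```

```bash
python3 - <<'E'
from h import *
t=save('top','t4.png');save('side','s4.png')
a=cv2.resize(t[190:370,180:430],(800,576),interpolation=cv2.INTER_CUBIC);cv2.imwrite('pics/t4c.png',a[:,:,::-1])
E
```

```text
(no output)
```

View pics/t4c.png

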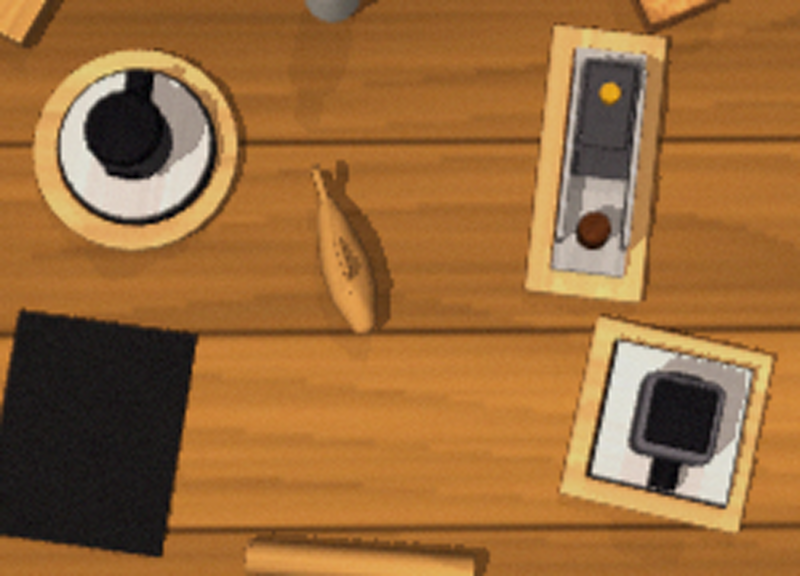

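View pics/s4.png

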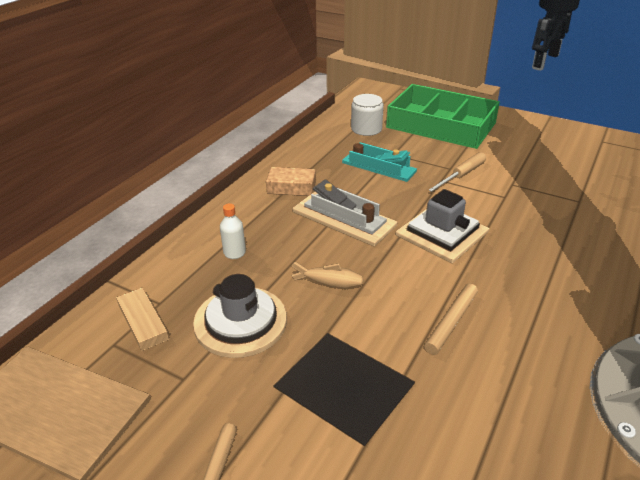

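All three tools sit on their own rests with the fish and glue untouched. Next, the numeric check of the centring.

```bash
python3 - <<'E'
from h import *
f=lambda a,b,z:pix2w('top',180+a/3.2,190+b/3.2,z)[:2]
for n,z,Q in(('plane',.020,((575,46),(647,56),(625,277),(550,268))),('long',.012,((556,24),(667,37),(643,301),(525,290))),('sq',.028,((615,340),(756,371),(729,506),(588,474))),('sqrest',.012,((600,316),(776,355),(738,530),(561,491)))):
    P=np.array([f(a,b,z) for a,b in Q]);d=P[0]+P[1]-P[2]-P[3];e=P[0]+P[3]-P[1]-P[2]
    print(n,P.mean(0).round(4),np.degrees(np.arctan2(d[1],d[0])).round(1),np.degrees(np.arctan2(e[1],e[0])).round(1)-90,np.linalg.norm(d)/2)
print('round',f(136,145,.027),'cap',f(125.5,127,.086),'rest',f(137,149.5,.012))
E
```

```text
plane [ 0.6438 -0.1738] -7.2 -8.0 0.16477785357110267
long [ 0.6449 -0.1733] -7.1 -6.599999999999994 0.19819148349869137
sq [ 0.4541 -0.2199] -13.0 -13.099999999999994 0.09632904499793246
sqrest [ 0.4553 -0.2194] -14.1 -13.0 0.12733067777955792
round [0.65666512 0.16061468] cap [0.65669451 0.15846529] rest [0.65654876 0.16227473]
```

```bash
python3 -c "
from bench import close_job
print(close_job())"
```

```text
the job is handed in; nothing more can be done
None
```

The plane, the square sander and the round sander are each on their own rest, centred to within about 2 mm and lined up to about 1° by the final pictures; the fish and glue were left alone, and the job was handed in at about 33 s with no verdict shown.

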